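# Put the sharpening corner's tools back in their cut-out boards

## Robot

A 7-joint arm with a two-finger parallel gripper is mounted at the origin on the work surface. World frame = base frame: x ahead of the robot, y to its left, z up, the work surface at z = 0. Lengths are in mm, angles in rad, forces in N, time in s.
With the tool pointing down it reaches from about 400 to 850 mm from the base axis. Payload 6.9 kg.
Tool frame: the origin (TCP) lies midway between the tips of the shut fingers; the grasp point (between the pads) lies 19 mm behind it; z points along the fingers, y is the line along which they close (so a half turn about z gives the same grasp; the last joint's range is limited). The gripper opens to 85 mm and grips with 20 to 120 N. Pads are 22 mm wide; open, the fingers measure 114 mm over their backs; the gripper's body (76 mm by 85 mm) begins 54 mm behind the grasp point. The pads swing forward as they close: fully open they stand 13 mm farther back than shut.
Start: joints at [-1.24, 0.507, -0.238, 1.5, 0.126, 1.149, -0.155], TCP at [139.34, 609.258, 231.275] pointing down, gripper open.
Joint ranges: [-3.08, 3.08], [-0.24, 2.05], [-1.43, 1.35], [0, 2.5], [-1.52, 4.66], [0.17, 1.96], [-2.89, 2.89]. Speed limits (rad/s): [2.39, 2.39, 3.14, 3.14, 3.14, 3.14, 3.14].

## Interface

Orientations are given as a rotation vector (axis times angle).
In Python, from bench import ctrl gives the robot as it stands. The module is installed in compiled form; this text tells all that it offers.
- The arm moves only by the tool move_arm, never from a script. Its argument "moves" is a list of rows, each a list of 3 entries, a list of its own where there are three numbers: the closure, from 0 (fully open) to 1 (shut), then the shift along the tool's x, y, z in cm, then the turn, a rotation vector about the tool's x, y, z in degrees. In form: [[grip, [x, y, z], [ax, ay, az]], ...]. A call has 1 to 12 rows; each row shifts and turns the commanded pose from where the row before left it, along the tool's axes as they then stand; what a row does not reach is not made up. A row lasts 1/12 s, in which the tool goes at most 41.7 mm and 7.16 degrees, less where a joint would pass 70% of its speed; a pose out of reach is approached as far as the arm can. A call with a gripper value outside its range is refused whole. The fingers move at their own pace and stop on an object; "squeeze" is the grip in N (left out, the last holds). Time passes only in rows, so rows that do not move let the fingers close. It gives the time, the measured TCP pose, the force, the opening and the grip force at its end, in the units of the state.
- ctrl.get_state(): the state, without advancing time (a new reading comes with each control period).
- ctrl.grab_frame(name): name is "scene" or "top" or "wrist"; returns a dict with "img" (420x560x3 uint8, red, green, blue), "mtx" (3x3 intrinsics, pixels), "k1" (the pictures are not rectified: a ray, as slopes to the right and down, at radius r is drawn at 1 + k1 r^2 times it, then the intrinsics apply), "R" (3x3) and "t" (3): a world point X has camera coordinates R X + t. Camera axes: x right, y down, z forward; pixel columns grow to the right and rows downward; lengths in mm; the calibration is good to about 2 mm. A picture is of the moment at which its call begins. There is no depth.
- ctrl.finish_job(): hands the job in; it is judged then, once.
The state is a dict: "t": time; "joint_positions": joint angles; "joint_vel": joint speeds; "tau": joint torques, N m; "eef_pos": TCP position; "tool_rot": TCP orientation; "ft_force": force on the tool from outside, world axes, zero at the start; "torque": the same for the moment, N m; "gripper_width": finger opening in mm; "gripper_force": force on a finger pad.
Only numpy, scipy, OpenCV 4.12 (cv2) and the standard library are available. Lean on these libraries where they do the work, as an engineer would, in place of code of your own. Each camera call takes 0.05 s, during which the arm holds its last target. There are 200 camera calls.

## Task

Tidy the bench: put the block plane, the sharpening stone, the wax tin and the try square each into the plywood board whose recess is cut to its shape, set down gently, right side up and lying flat on the bottom of the recess. The boards are fixed; leave the jar of nails standing where it is.

Things in the scene. Friction and masses are not known exactly. Their poses are not given: they have to be found in the camera images.
- plane: Small steel block plane, about 0.5 kg: sole 120 mm long (x), 42 mm wide (y), 7 mm thick; steel cheeks, 42 mm wide over all, from x = -47 to +31 mm, 28 mm high (grip across these near the origin); dark lever cap up to 47 mm high; wooden front knob at x = +45 mm, 37 mm high. Origin: centre of the sole's underside, z up. Fingertips at least 8 mm above its underside clear the rim of its board.
- stone: Small grey sharpening stone, a plain bar 80 mm long (x), 34 mm wide (y), 25 mm high, about 0.2 kg. Origin at the centre of its underside, z up. Fingertips at least 8 mm above its underside clear the rim of its board.
- tin: Round flat wax tin of bare aluminium with its lid on, 60 mm across, 32 mm high, about 0.12 kg. Origin at the centre of its underside, z up. Fingertips at least 8 mm above its underside clear the rim of its board.
- square: L-shaped try square lying flat, 93 (x) by 90 mm (y), 0.15 kg. Origin: underside, middle of that rectangle (not on the L), z up. Dark wood stock 22 mm high: x 28.5 to 46.5, y -45 to 45 mm; grip across it at x 37.5, y -10 mm. Steel blade, 4 mm thick, flat at the underside: x -46.5 to 28.5, y 20 to 45 mm. Fingertips at least 8 mm above its underside clear the rim of its board.
- nest_plane: Fixed plywood storage board 152 x 74 mm, 11 mm high in all, with a dark-lined recess 136 x 58 mm, for the block plane, either way round. The recess floor is 5 mm above the board's underside and its plywood rim rises 6 mm above that floor. Recess centred on the origin, long side along x; z up; origin at the board's underside (on the bench).
- nest_stone: Fixed plywood storage board 112 x 66 mm, 11 mm high in all, with a dark-lined recess 96 x 50 mm, for the sharpening stone, either way round. The recess floor is 5 mm above the board's underside and its plywood rim rises 6 mm above that floor. Recess centred on the origin, long side along x; z up; origin at the board's underside (on the bench).
- nest_tin: Fixed plywood storage board 100 x 100 mm, 11 mm high in all, with a dark-lined recess that is a round hole about 76 mm across, for the wax tin. The recess floor is 5 mm above the board's underside and its plywood rim rises 6 mm above that floor. Hole centred on the origin; z up; origin at the board's underside (on the bench).
- nest_square: Fixed plywood storage board 125 x 122 mm, 11 mm high in all, with a dark-lined recess in the shape of an L, 8 mm larger all round than the try square, which fits it one way only. The recess floor is 5 mm above the board's underside and its plywood rim rises 6 mm above that floor. Its axes are those of the square: when the square is properly in, the two origins coincide in plan and the axes agree; z up; origin at the board's underside (on the bench).
- jar: Closed glass jar of brass nails with a dark steel lid, 45 mm across, 58 mm high, standing between the tools and the boards; to be left alone. Origin at the centre of its underside, z up.
Not all that is in view belongs to the job. What is shaped like the nest_plane but blue or turquoise is not meant.

How it is judged (in metres and radians):
At the end, for the whole second after the job is handed in: Each thing is at rest in its own board: centre within 12 mm of the recess centre in plan, underside under 8 mm above the board's underside, upright within 0.06 rad, in line with the recess within 0.35 rad (tin any way; plane, stone either way). Jar upright, within 3 cm of its first place (horizontal distance between plane and nest_plane below 0.012 m and z of plane in the frame of nest_plane below 0.008 m and angle between each of plane, stone, tin, square's own z axis and vertical below 0.06 rad and linear speed of each of plane, stone, tin, square below 0.02 m/s and angular speed of each of plane, stone, tin, square below 0.2 rad/s and angle between the x axis of plane and the x axis of nest_plane, either way round below 0.35 rad and horizontal distance between stone and nest_stone below 0.012 m and z of stone in the frame of nest_stone below 0.008 m and angle between the x axis of stone and the x axis of nest_stone, either way round below 0.35 rad and horizontal distance between tin and nest_tin below 0.012 m and z of tin in the frame of nest_tin below 0.008 m and horizontal distance between square and nest_square below 0.012 m and z of square in the frame of nest_square below 0.008 m and angle between the x axis of square and the x axis of nest_square, either way round below 0.35 rad and distance of jar from where it was at the start of the episode below 0.03 m and angle between jar's own z axis and vertical below 0.15 rad); the robot touches nothing.
It fails at once if the plane is dropped into its board instead of being set down (falling faster than 0.8 m/s above it, a drop of over 3 cm) (horizontal distance between plane and nest_plane below 0.03 m and z of plane in the frame of nest_plane below 0.06 m and linear speed of plane above 0.8 m/s).
It fails at once if the stone is dropped into its board instead of being set down (falling faster than 0.8 m/s above it, a drop of over 3 cm) (horizontal distance between stone and nest_stone below 0.03 m and z of stone in the frame of nest_stone below 0.06 m and linear speed of stone above 0.8 m/s).
It fails at once if the tin is dropped into its board instead of being set down (falling faster than 0.8 m/s above it, a drop of over 3 cm) (horizontal distance between tin and nest_tin below 0.03 m and z of tin in the frame of nest_tin below 0.06 m and linear speed of tin above 0.8 m/s).
It fails at once if the square is dropped into its board instead of being set down (falling faster than 0.8 m/s above it, a drop of over 3 cm) (horizontal distance between square and nest_square below 0.03 m and z of square in the frame of nest_square below 0.06 m and linear speed of square above 0.8 m/s).
It fails at once if the jar of nails is knocked over or pushed more than 3 cm from its place (distance of jar from where it was at the start of the episode above 0.03 m or angle between jar's own z axis and vertical above 0.4 rad).
It also fails if it takes over 96 s, if anything falls off the work surface, if the arm or the gripper's body presses on something with over 40 N, if the wrist force passes 120 N, or if a joint passes its speed limit or range.

## Working session

There is one attempt and no reset: what is moved stays moved. The work goes in short steps, Python scripts to look and compute and a tool call to move; the robot and the scene stay as the last step left them, time stands still between calls to the robot, and variables do not carry over. Pictures are saved under pics/ and viewed, at most 14 in all, crops included, and the job is handed in when it is done.

Besides the shell and the picture viewer there is one more tool, called after ">>>" in YAML: its name, and indented under it one key for each argument. move_arm: Moves the arm, as the interface text tells. Its arguments: {"type":"object","properties":{"moves":{"type":"array","items":{"type":"array"}},"squeeze":{"type":"number"}},"required":["moves"]}

```bash
mkdir -p pics; cat > h.py <<'E'
import numpy as np, cv2, pickle
from bench import ctrl
def grab(name, fn=None):
    f=ctrl.grab_frame(name); 
    for k in("mtx","R","t"): f[k]=np.array(f[k],float)
    if fn: cv2.imwrite(f"pics/{fn}.png",f["img"][:,:,::-1]); pickle.dump(f,open(f"pics/{fn}.pkl","wb"))
    return f
def load(fn): return pickle.load(open(f"pics/{fn}.pkl","rb"))
def px2w(f,uv,z=0.):
    uv=np.atleast_2d(np.array(uv,float)); out=[]
    zz=np.broadcast_to(z,(len(uv),))
    C=-f["R"].T@f["t"]
    for p,h in zip(uv,zz):
        d=np.linalg.solve(f["mtx"],[*p,1])[:2]; s=d.copy()
        for _ in range(20): s=d/(1+f["k1"]*(s@s))
        r=f["R"].T@np.array([*s,1]); out.append(C+r*(h-C[2])/r[2])
    return np.array(out)
def w2px(f,X):
    c=np.atleast_2d(X)@f["R"].T+f["t"]; s=c[:,:2]/c[:,2:]
    s=s*(1+f["k1"]*(s**2).sum(1,keepdims=True)); return s@f["mtx"][:2,:2].T+f["mtx"][:2,2]
def crop(fn,out,x0,y0,x1,y1,k):
    im=cv2.imread(f"pics/{fn}.png")[y0:y1,x0:x1]; cv2.imwrite(f"pics/{out}.png",cv2.resize(im,None,fx=k,fy=k,interpolation=cv2.INTER_CUBIC))
E
python3 - <<'E'
from h import *
f=grab("top","top0"); g=grab("scene","scene0")
im=cv2.imread("pics/top0.png"); cv2.imwrite("pics/top0b.png",cv2.resize(im,(800,600),interpolation=cv2.INTER_CUBIC))
s=ctrl.get_state(); print(s)
print(f["mtx"],f["k1"],-f["R"].T@f["t"],f["R"]); print(-g["R"].T@g["t"])
E
```

```text
{'t': 0.1, 'joint_positions': array([-1.24044555,  0.50827535, -0.23753533,  1.50102213,  0.12564929,
        1.14890622, -0.15476778]), 'joint_vel': array([ 0.00165494, -0.00121281,  0.00251033, -0.00232082,  0.00134264,
       -0.00036705, -0.00024915]), 'tau': array([-4.50045249e-03, -6.21839976e+01, -2.19417125e+00, -2.50201178e+01,
        1.26025119e-02,  7.98172841e-03,  2.72551995e-05]), 'eef_pos': array([139.30370824, 608.8161514 , 230.50702393]), 'tool_rot': array([-3.52388843e-01, -3.12156071e+00,  2.53947811e-03]), 'ft_force': array([ 0.28067034, -0.10604872,  0.43594223]), 'torque': array([-0.00701423,  0.0052039 ,  0.00940478]), 'gripper_force': 0.0, 'gripper_width': 85.60869288002968}
[[452.40935675   0.         283.23737261]
 [  0.         452.40935675 209.42241174]
 [  0.           0.           1.        ]] -0.08730027975566133 [ 343.41982622   17.0709215  1253.22628929] [[ 0.12134025 -0.99260808  0.00239456]
 [-0.97157151 -0.11926202 -0.2045125 ]
 [ 0.20328634  0.02248911 -0.97886102]]
[1159.60691997  636.51695742  700.02662545]
```

View pics/top0b.png

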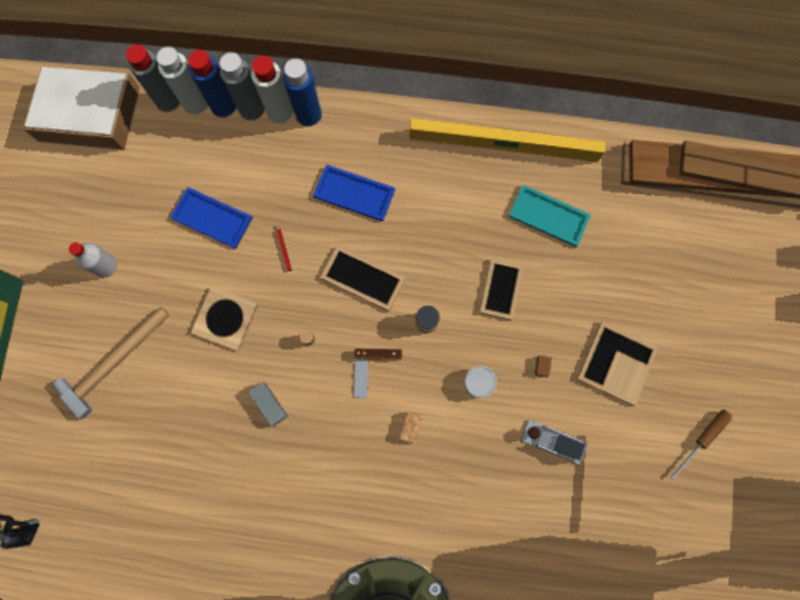

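View pics/scene0.png

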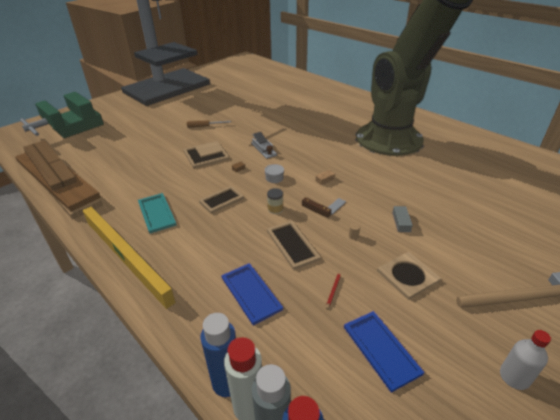

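The top view (800x600) shows the plane at (553,442), stone (268,404), tin (480,382), square (375,368), jar (427,319). It also shows nest_tin (224,319), nest_plane (362,278, plain plywood; the blue ones at (211,218) and (354,193) and the turquoise one at (548,215) are decoys), nest_stone (501,290) and nest_square (617,364).

```bash
python3 - <<'E'
from h import *
crop("top0","c1",125,165,315,305,4.2); crop("top0","c2",285,175,475,330,3.8)
E
```

```text
(no output)
```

View pics/c1.png

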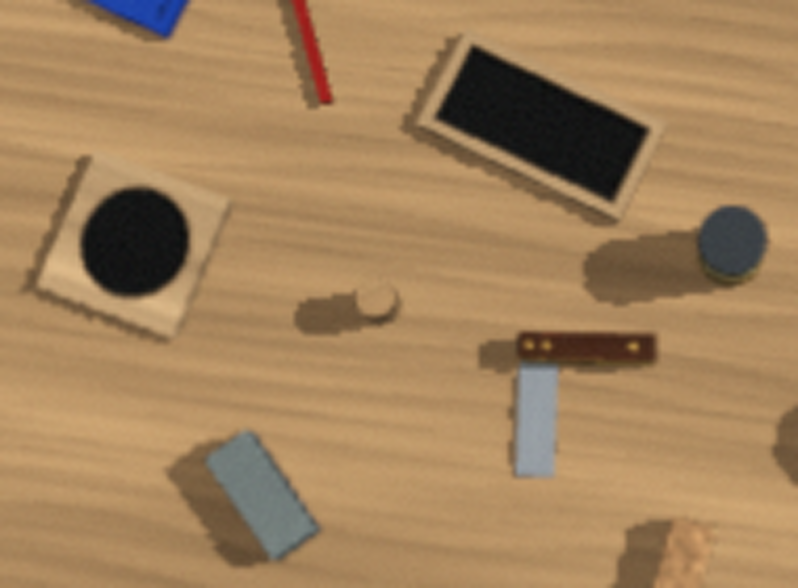

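View pics/c2.png

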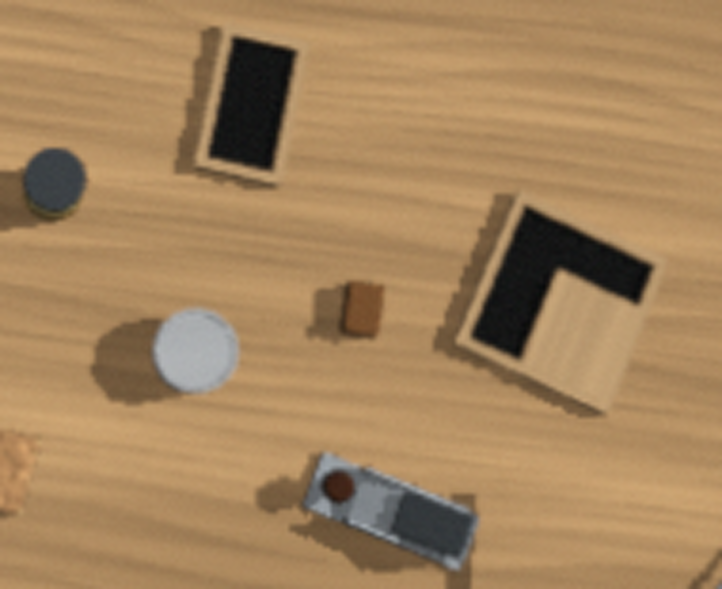

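```bash
cat > m.py <<'E'
from h import *
f=load("top0")
A=lambda L,z:px2w(f,[((x+.5)/4.2-.5+125,(y+.5)/4.2-.5+165) for x,y in L],z)[:,:2]
B=lambda L,z:px2w(f,[((x+.5)/3.8-.5+285,(y+.5)/3.8-.5+175) for x,y in L],z)[:,:2]
def fit(model,pts):
    M=np.array(model,float);P=np.array(pts);m,p=M.mean(0),P.mean(0);X=M-m;Y=P-p
    a=np.arctan2((X[:,0]*Y[:,1]-X[:,1]*Y[:,0]).sum(),(X*Y).sum());c,s=np.cos(a),np.sin(a);R=np.array([[c,-s],[s,c]])
    o=p-R@m; e=P-(M@R.T+o); return o.round(1),round(float(a),3),"rms",round(float(np.sqrt((e**2).sum(1).mean())),1)
def rect(l,w): return [(l/2,w/2),(l/2,-w/2),(-l/2,-w/2),(-l/2,w/2)]
if __name__=="__main__":
    # corner order: left-top first going clockwise in the image
    print("nest_plane",fit([(68,29),(-68,29),(-68,-29),(68,-29)][::-1],A([(473,46),(648,128),(614,202),(436,118)],11)))
    print("nest_tin",A([(135,242)],11))
    print("stone",fit([(40,17),(-40,17),(-40,-17),(40,-17)][::-1],A([(247,432),(318,528),(275,560),(206,462)],25)))
    print("square",fit([(46.5,45),(46.5,-45),(-46.5,20),(-46.5,45)],np.vstack([A([(519,333),(656,334)],22),A([(553,476),(515,476)],4)])))
    print("jar",A([(732,242)],58))
    print("nest_stone",fit(rect(96,50),B([(233,38),(297,50),(272,170),(210,157)],11)))
    print("nest_square",fit([(54.5,53),(54.5,-53),(20.5,-53),(20.5,12),(-54.5,12),(-54.5,53)],B([(527,205),(653,264),(639,303),(558,268),(522,357),(472,338)],11)))
    print("tin",B([(196,350)],32)); print("decoys: nub",A([(378,302)],25),"brown",B([(362,300)],20),"cork",B([(10,470)],20))
    print("plane",fit([(60,21),(60,-21),(-60,-21),(-60,21)][::-1],B([(325,455),(477,515),(458,570),(305,505)],[7,15,15,7])))
E
python3 m.py; python3 -c "
from h import *
from scipy.spatial.transform import Rotation as R
print(R.from_rotvec(ctrl.get_state()['tool_rot']).as_matrix().round(3))"
```

```text
nest_plane (array([635.6, 133.8]), 1.247, 'rms', 2.1)
nest_tin [[521.69081975 393.42356693]]
stone (array([366.8, 279. ]), 0.778, 'rms', 1.2)
square (array([451. ,  80.2]), 0.1, 'rms', 0.8)
jar [[561.88562864  -1.46727311]]
nest_stone (array([ 646.6, -142.2]), -0.097, 'rms', 1.9)
nest_square (array([ 527.9, -382.9]), -0.316, 'rms', 2.0)
tin [[ 457.84454831 -115.66919317]]
decoys: nub [[500.12361932 222.99070921]] brown [[ 508.99237303 -232.8284259 ]] cork [[358.92705827   5.1067599 ]]
plane (array([ 362.1, -268. ]), -0.301, 'rms', 87.9)
[[-0.975  0.223 -0.   ]
 [ 0.223  0.975 -0.002]
 [ 0.    -0.002 -1.   ]]
```

```bash
cat > p.py <<'E'
import sys
from h import *
from scipy.spatial.transform import Rotation as Ro
def plan(x,y,z,ang,s=None):
    """shift (cm, tool axes after the turn) and turn (deg) to bring TCP to x,y,z with tool y at ang deg; half turn free"""
    s=s or ctrl.get_state(); R0=Ro.from_rotvec(s["tool_rot"]).as_matrix()
    best=None
    for a in np.radians([ang,ang+180]):
        ty=np.array([np.cos(a),np.sin(a),0]);tz=np.array([0,0,-1.]);R1=np.c_[np.cross(ty,tz),ty,tz]
        v=np.degrees(Ro.from_matrix(R0.T@R1).as_rotvec())
        if best is None or np.linalg.norm(v)<np.linalg.norm(best[0]): best=(v,R1)
    v,R1=best; d=np.array([x,y,z])-s["eef_pos"]
    print("turn",v.round(1),"| shift before turn axes",(R0.T@d/10).round(2),"| after turn axes",(R1.T@d/10).round(2),"t",round(s["t"],2),"w",round(s["gripper_width"],1),"pos",np.array(s["eef_pos"]).round(1),"j7",round(s["joint_positions"][6],2))
if __name__=="__main__": plan(*map(float,sys.argv[1:5]))
E
python3 p.py 367 279 160 134.6
python3 - <<'E'
from m import *
print("plane",fit([(60,-21),(-60,-21),(-60,21),(60,21)],B([(325,455),(477,515),(458,570),(305,505)],[7,15,15,7])))
E
```

```text
turn [ -0.1  -0.  -57.5] | shift before turn axes [-29.55 -27.06   7.09] | after turn axes [  6.95 -39.47   7.05] t 0.1 w 85.6 pos [139.3 608.8 230.5] j7 -0.15
plane (array([ 362.1, -268. ]), 1.294, 'rms', 2.7)
```

>>> move_arm:
  moves:
    - [0,[-2.46,-2.25,0.6],[0,0,0]]
    - [0,[-2.46,-2.25,0.6],[0,0,0]]
    - [0,[-2.46,-2.25,0.6],[0,0,0]]
    - [0,[-2.46,-2.25,0.6],[0,0,0]]
    - [0,[-2.46,-2.25,0.6],[0,0,0]]
    - [0,[-2.46,-2.25,0.6],[0,0,0]]
    - [0,[-2.46,-2.25,0.6],[0,0,0]]
    - [0,[-2.46,-2.25,0.6],[0,0,0]]
    - [0,[-2.46,-2.25,0.6],[0,0,0]]
    - [0,[-2.46,-2.25,0.6],[0,0,0]]
    - [0,[-2.46,-2.25,0.6],[0,0,0]]
    - [0,[-2.46,-2.25,0.6],[0,0,0]]
  squeeze: 50

```text
t: 1.1
eef_pos: [367.4, 278.7, 158.9]
tool_rot: [-0.352, -3.122, 0.0]
ft_force: [1.2, -0.2, -0.6]
gripper_width: 85.4
gripper_force: 0.0
```

>>> move_arm:
  moves:
    - [0,[0,0,0],[0,0,-6.4]]
    - [0,[0,0,0],[0,0,-6.4]]
    - [0,[0,0,0],[0,0,-6.4]]
    - [0,[0,0,0],[0,0,-6.4]]
    - [0,[0,0,0],[0,0,-6.4]]
    - [0,[0,0,0],[0,0,-6.4]]
    - [0,[0,0,0],[0,0,-6.4]]
    - [0,[0,0,0],[0,0,-6.4]]
    - [0,[0,0,0],[0,0,-6.4]]
    - [0,[0,0,0],[0,0,0]]
    - [0,[0,0,0],[0,0,0]]

```text
t: 2.02
eef_pos: [366.9, 280.0, 159.1]
tool_rot: [1.19, -2.907, -0.0]
ft_force: [0.4, 0.1, 0.1]
gripper_width: 85.4
gripper_force: 0.0
```

```bash
cat > ov.py <<'E'
from h import *
def pose(o,a,M):
    M=np.array(M,float);c,s=np.cos(a),np.sin(a);return np.c_[M[:,:2]@np.array([[c,s],[-s,c]])+o,M[:,2]]
r=lambda l,w,z:[(l/2,w/2,z),(l/2,-w/2,z),(-l/2,-w/2,z),(-l/2,w/2,z)]
circ=lambda d,z:[(d/2*np.cos(t),d/2*np.sin(t),z) for t in np.linspace(0,6.28,40)]
def ov(cam,fn,items,k=1.4):
    f=grab(cam,fn); im=cv2.resize(f["img"][:,:,::-1],None,fx=k,fy=k,interpolation=cv2.INTER_CUBIC)
    for o,a,M in items:
        p=w2px(f,pose(np.array(o),a,M)); cv2.polylines(im,[np.int32(p*k)],True,(0,0,255),1)
    cv2.imwrite(f"pics/{fn}v.png",im); return f
E
python3 p.py 367 279 8 134.6; python3 -c "
from ov import *
ov('wrist','w1',[((366.8,279),.778,r(80,34,25)),((366.8,279),.778,r(80,34,0))])"
```

```text
turn [ 0.  -0.  -0.1] | shift before turn axes [ 0.05 -0.08 15.11] | after turn axes [ 0.06 -0.08 15.11] t 2.02 w 85.4 pos [366.9 280.  159.1] j7 1.41
```

View pics/w1v.png

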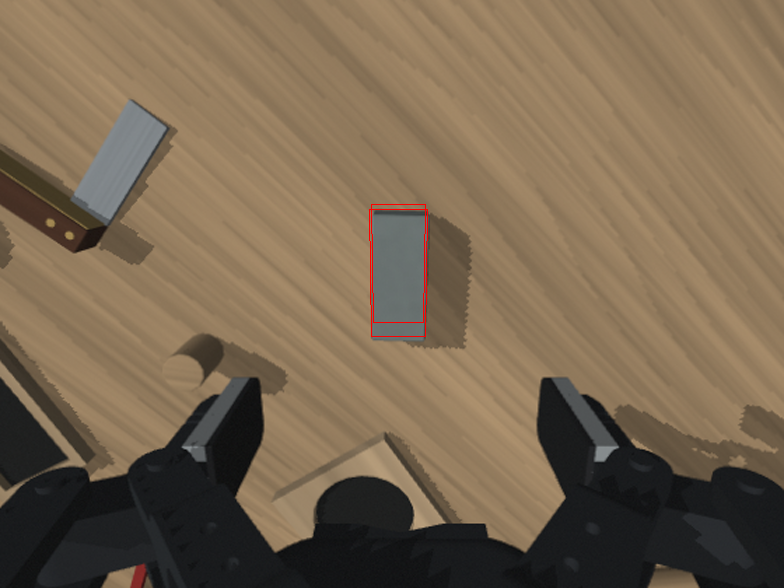

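The wrist view confirms the stone at (399,272), within about 3 mm of the predicted outline. I'm going down on it.

>>> move_arm:
  moves:
    - [0,[0,0,3],[0,0,0]]
    - [0,[0,0,3],[0,0,0]]
    - [0,[0,0,3],[0,0,0]]
    - [0,[0,0,3],[0,0,0]]
    - [0,[0,0,1.5],[0,0,0]]
    - [0,[0,0,1],[0,0,0]]
    - [0,[0,0,0.6],[0,0,0]]
    - [0,[0,0,0],[0,0,0]]
    - [1,[0,0,0],[0,0,0]]
    - [1,[0,0,0],[0,0,0]]
    - [1,[0,0,0],[0,0,0]]
    - [1,[0,0,0],[0,0,0]]
  squeeze: 50

```text
t: 3.07
eef_pos: [367.4, 280.5, 9.0]
tool_rot: [-1.194, 2.904, 0.0]
ft_force: [-0.1, -0.3, -0.2]
gripper_width: 38.8
gripper_force: 0.0
```

>>> move_arm:
  moves:
    - [1,[0,0,0],[0,0,0]]
    - [1,[0,0,0],[0,0,0]]
    - [1,[0,0,0],[0,0,0]]

```text
t: 3.32
eef_pos: [367.4, 280.4, 9.2]
tool_rot: [-1.194, 2.904, 0.0]
ft_force: [-1.1, -1.4, 7.8]
gripper_width: 33.2
gripper_force: 49.6
```

```bash
python3 p.py 646.6 -142.2 158 84.4
```

```text
turn [ 0.   0.1 50.3] | shift before turn axes [  9.83 -49.69 -14.87] | after turn axes [-31.91 -39.33 -14.88] t 3.32 w 33.2 pos [367.4 280.4   9.2] j7 1.24
```

>>> move_arm:
  moves:
    - [1,[0,0,-2],[0,0,0]]
    - [1,[0,0,-3.2],[0,0,0]]
    - [1,[0,0,-3.3],[0,0,0]]
    - [1,[0,0,-3.3],[0,0,0]]
    - [1,[0,0,-3],[0,0,0]]
    - [1,[0.7,-3.55,0],[0,0,0]]
    - [1,[0.7,-3.55,0],[0,0,0]]
    - [1,[0.7,-3.55,0],[0,0,0]]
    - [1,[0.7,-3.55,0],[0,0,0]]
    - [1,[0.7,-3.55,0],[0,0,0]]
    - [1,[0.7,-3.55,0],[0,0,0]]
    - [1,[0.7,-3.55,0],[0,0,0]]

```text
t: 4.32
eef_pos: [507.3, 67.2, 156.5]
tool_rot: [1.195, -2.905, 0.0]
ft_force: [0.7, 0.1, -2.6]
gripper_width: 32.6
gripper_force: 51.2
```

>>> move_arm:
  moves:
    - [1,[0.7,-3.55,0],[0,0,0]]
    - [1,[0.7,-3.55,0],[0,0,0]]
    - [1,[0.7,-3.55,0],[0,0,0]]
    - [1,[0.7,-3.55,0],[0,0,0]]
    - [1,[0.7,-3.55,0],[0,0,0]]
    - [1,[0.7,-3.55,0],[0,0,0]]
    - [1,[0.7,-3.55,0],[0,0,0]]

```text
t: 4.9
eef_pos: [647.1, -143.8, 156.2]
tool_rot: [1.194, -2.905, -0.001]
ft_force: [0.8, -0.1, -2.2]
gripper_width: 32.7
gripper_force: 51.2
```

>>> move_arm:
  moves:
    - [1,[0,0,0],[0,0,6.3]]
    - [1,[0,0,0],[0,0,6.3]]
    - [1,[0,0,0],[0,0,6.3]]
    - [1,[0,0,0],[0,0,6.3]]
    - [1,[0,0,0],[0,0,6.3]]
    - [1,[0,0,0],[0,0,6.3]]
    - [1,[0,0,0],[0,0,6.3]]
    - [1,[0,0,0],[0,0,6.3]]
    - [1,[0,0,0],[0,0,0]]
    - [1,[0,0,0],[0,0,0]]

```text
t: 5.73
eef_pos: [646.6, -141.7, 156.1]
tool_rot: [-0.15, -3.137, 0.0]
ft_force: [-0.1, -0.0, -2.5]
gripper_width: 32.6
gripper_force: 51.3
```

```bash
python3 p.py 646.6 -142.2 16 84.4; python3 -c "
from ov import *
ov('wrist','w2',[((646.6,-142.2),-.097,r(96,50,11)),((646.6,-142.2),-.097,r(112,66,11))])"
```

```text
turn [-0.  -0.   0.1] | shift before turn axes [-1.000e-02 -5.000e-02  1.401e+01] | after turn axes [-0.   -0.05 14.01] t 5.73 w 32.6 pos [ 646.6 -141.7  156.1] j7 1.58
```

View pics/w2v.png

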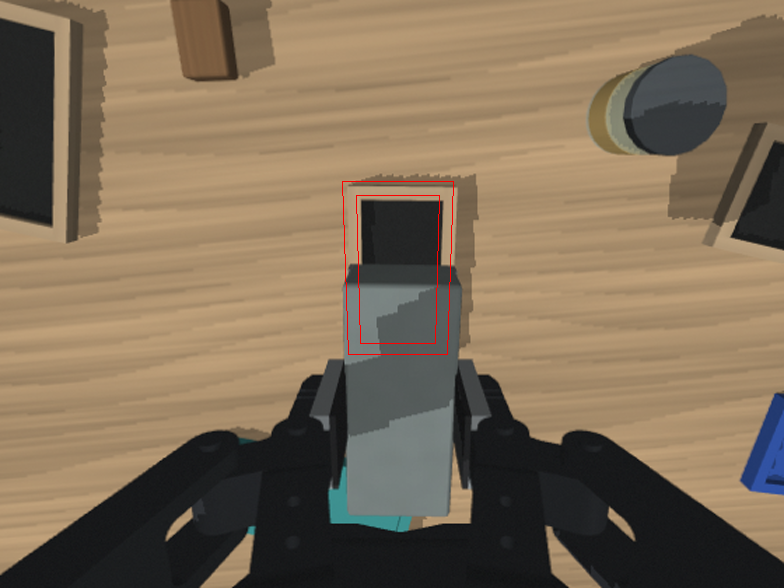

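The nest_stone recess outline matches to about 2 mm, slightly +x and +y. I'm lowering the stone with that correction.

>>> move_arm:
  moves:
    - [1,[-0.08,0.06,3],[0,0,0]]
    - [1,[0,0,3],[0,0,0]]
    - [1,[0,0,3],[0,0,0]]
    - [1,[0,0,2.2],[0,0,0]]
    - [1,[0,0,1.2],[0,0,0]]
    - [1,[0,0,0.7],[0,0,0]]
    - [1,[0,0,0.4],[0,0,0]]
    - [1,[0,0,0.3],[0,0,0]]
    - [1,[0,0,0.2],[0,0,0]]
    - [1,[0,0,0],[0,0,0]]
    - [1,[0,0,0],[0,0,0]]

```text
t: 6.7
eef_pos: [648.4, -141.5, 17.3]
tool_rot: [0.155, 3.136, -0.0]
ft_force: [0.8, 0.0, -2.8]
gripper_width: 32.5
gripper_force: 51.2
```

>>> move_arm:
  moves:
    - [1,[0,0,0.15],[0,0,0]]
    - [1,[0,0,0.1],[0,0,0]]
    - [1,[0,0,0],[0,0,0]]
    - [0.35,[0,0,0],[0,0,0]]
    - [0.35,[0,0,0],[0,0,0]]
    - [0.35,[0,0,0],[0,0,0]]
    - [0.35,[0,0,0],[0,0,0]]
    - [0.35,[0,0,-0.5],[0,0,0]]
    - [0.35,[0,0,-1.5],[0,0,0]]
    - [0.35,[0,0,-3],[0,0,0]]
    - [0.2,[0,0,-3],[0,0,0]]
    - [0,[0,0,-3.5],[0,0,0]]

```text
t: 7.7
eef_pos: [647.0, -141.2, 129.2]
tool_rot: [-0.155, -3.135, -0.001]
ft_force: [0.9, 0.2, -0.2]
gripper_width: 77.2
gripper_force: 0.0
```

```bash
python3 p.py 457.8 -115.7 150 84
```

```text
turn [ 0.  -0.1  0.3] | shift before turn axes [19.08  0.66 -2.03] | after turn axes [19.08  0.56 -2.08] t 7.7 w 77.2 pos [ 647.  -141.2  129.2] j7 1.57
```

>>> move_arm:
  moves:
    - [0,[2.7,0.08,-0.3],[0,0,0]]
    - [0,[2.7,0.08,-0.3],[0,0,0]]
    - [0,[2.7,0.08,-0.3],[0,0,0]]
    - [0,[2.7,0.08,-0.3],[0,0,0]]
    - [0,[2.7,0.08,-0.3],[0,0,0]]
    - [0,[2.8,0.08,-0.3],[0,0,0]]
    - [0,[2.8,0.08,-0.3],[0,0,0]]
    - [0,[0,0,0],[0,0,0]]
    - [0,[0,0,0],[0,0,0]]

```text
t: 8.45
eef_pos: [457.6, -117.0, 150.7]
tool_rot: [0.156, 3.137, -0.001]
ft_force: [0.4, -0.5, 0.1]
gripper_width: 85.3
gripper_force: 0.0
```

```bash
python3 p.py 457.8 -115.7 4 84;  python3 -c "
from ov import *
it=[((457.8,-115.7),0,circ(60,32)),((648,-141),-.097,r(80,34,30)),((646.6,-142.2),-.097,r(96,50,11)),((451,80.2),.1,[(28.5,-45,22),(46.5,-45,22),(46.5,45,22),(28.5,45,22)])]
a=ov('wrist','w3',it,1); b=ov('top','t3',it+[((362.1,-268),1.294,r(120,42,7)),((635.6,133.8),1.247,r(136,58,11))],1)
im=np.vstack([cv2.resize(cv2.imread('pics/w3v.png')[60:360],(0,0),fx=1,fy=1),cv2.imread('pics/t3v.png')[130:400]]);cv2.imwrite('pics/w3t3.png',im)"
```

```text
turn [-0.   0.1  0.3] | shift before turn axes [ 0.    0.13 14.67] | after turn axes [-1.000e-02  1.300e-01  1.467e+01] t 8.45 w 85.3 pos [ 457.6 -117.   150.7] j7 1.59
```

View pics/w3t3.png

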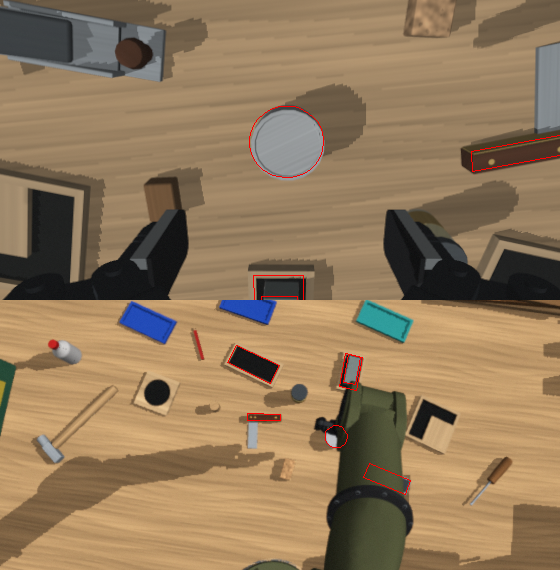

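The wrist view shows the tin at (287,142) on its predicted circle. The top view shows the stone lying in its recess.

>>> move_arm:
  moves:
    - [0,[0,0.13,3],[0,0,0]]
    - [0,[0,0,3],[0,0,0]]
    - [0,[0,0,3],[0,0,0]]
    - [0,[0,0,3],[0,0,0]]
    - [0,[0,0,1.4],[0,0,0]]
    - [0,[0,0,0.8],[0,0,0]]
    - [0,[0,0,0.4],[0,0,0]]
    - [0,[0,0,0],[0,0,0]]
    - [1,[0,0,0],[0,0,0]]
    - [1,[0,0,0],[0,0,0]]
    - [1,[0,0,0],[0,0,0]]
    - [1,[0,0,0],[0,0,0]]
  squeeze: 40

```text
t: 9.55
eef_pos: [459.3, -115.8, 5.0]
tool_rot: [0.156, 3.135, -0.001]
ft_force: [-0.7, -0.6, 6.9]
gripper_width: 58.9
gripper_force: 42.7
```

```bash
python3 p.py 521.7 393.4 155 84
```

```text
turn [-0.   0.1  0.3] | shift before turn axes [ -1.2   51.28 -15.01] | after turn axes [ -0.88  51.29 -15.  ] t 9.55 w 58.9 pos [ 459.3 -115.8    5. ] j7 1.53
```

>>> move_arm:
  moves:
    - [1,[0,0,-2],[0,0,0]]
    - [1,[0,0,-3.2],[0,0,0]]
    - [1,[0,0,-3.3],[0,0,0]]
    - [1,[0,0,-3.3],[0,0,0]]
    - [1,[0,0,-3.2],[0,0,0]]
    - [1,[-0.08,3.42,0],[0,0,0]]
    - [1,[-0.08,3.42,0],[0,0,0]]
    - [1,[-0.08,3.42,0],[0,0,0]]
    - [1,[-0.08,3.42,0],[0,0,0]]
    - [1,[-0.08,3.42,0],[0,0,0]]
    - [1,[-0.08,3.42,0],[0,0,0]]
    - [1,[-0.08,3.42,0],[0,0,0]]

```text
t: 10.55
eef_pos: [487.6, 123.6, 154.6]
tool_rot: [0.156, 3.137, 0.0]
ft_force: [1.2, -0.5, -1.4]
gripper_width: 58.8
gripper_force: 43.9
```

>>> move_arm:
  moves:
    - [1,[-0.08,3.42,0],[0,0,0]]
    - [1,[-0.08,3.42,0],[0,0,0]]
    - [1,[-0.08,3.42,0],[0,0,0]]
    - [1,[-0.08,3.42,0],[0,0,0]]
    - [1,[-0.08,3.42,0],[0,0,0]]
    - [1,[-0.08,3.42,0],[0,0,0]]
    - [1,[-0.08,3.42,0],[0,0,0]]
    - [1,[-0.08,3.42,0],[0,0,0]]
    - [1,[0,0,0],[0,0,0]]
    - [1,[0,0,0],[0,0,0]]

```text
t: 11.38
eef_pos: [520.0, 396.2, 153.7]
tool_rot: [-0.15, -3.137, -0.002]
ft_force: [-0.4, -1.3, -1.6]
gripper_width: 59.2
gripper_force: 43.8
```

```bash
python3 p.py 521.7 393.4 11 84;  python3 -c "
from ov import *
ov('wrist','w4',[((521.7,393.4),0,circ(76,11)),((451,80.2),.1,[(28.5,-45,22),(46.5,-45,22),(46.5,45,22),(28.5,45,22)]),((451,80.2),.1,[(28.5,20,4),(-46.5,20,4),(-46.5,45,4),(28.5,45,4)])],1.2)"
```

```text
turn [ 0.1 -0.   0.5] | shift before turn axes [-0.21 -0.28 14.27] | after turn axes [-0.2  -0.26 14.27] t 11.38 w 59.2 pos [520.  396.2 153.7] j7 0.68
```

View pics/w4v.png

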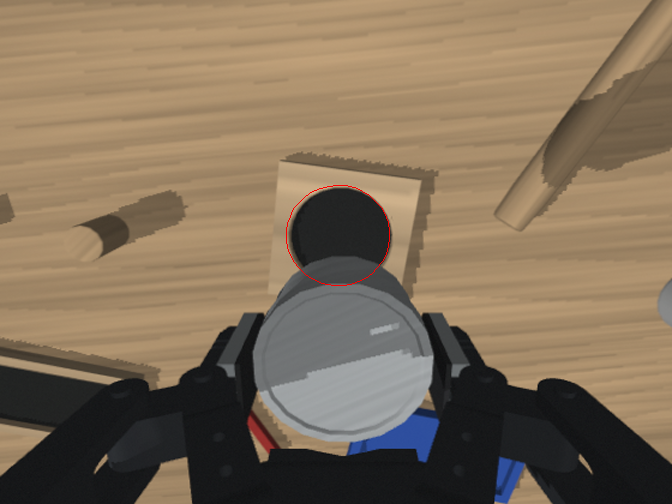

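nest_tin's hole at (340,236) matches the circle to about 2 mm. I'm lowering the tin.

>>> move_arm:
  moves:
    - [1,[-0.37,-0.22,2],[0,0,0]]
    - [1,[0,0,3],[0,0,0]]
    - [1,[0,0,3],[0,0,0]]
    - [1,[0,0,2.7],[0,0,0]]
    - [1,[0,0,1.4],[0,0,0]]
    - [1,[0,0,0.8],[0,0,0]]
    - [1,[0,0,0.5],[0,0,0]]
    - [1,[0,0,0.4],[0,0,0]]
    - [1,[0,0,0.2],[0,0,0]]
    - [1,[0,0,0],[0,0,0]]
    - [1,[0,0,0],[0,0,0]]

```text
t: 12.35
eef_pos: [525.1, 391.4, 14.7]
tool_rot: [0.156, 3.137, 0.001]
ft_force: [-0.1, -0.9, -1.2]
gripper_width: 58.9
gripper_force: 43.8
```

>>> move_arm:
  moves:
    - [1,[0,0.2,0.15],[0,0,0]]
    - [1,[0,0,0.15],[0,0,0]]
    - [1,[0,0,0.05],[0,0,0]]
    - [1,[0,0,0],[0,0,0]]
    - [0.12,[0,0,0],[0,0,0]]
    - [0.12,[0,0,0],[0,0,0]]
    - [0.12,[0,0,0],[0,0,0]]
    - [0.12,[0,0,0],[0,0,0]]
    - [0.1,[0,0,-0.5],[0,0,0]]
    - [0.1,[0,0,-2],[0,0,0]]
    - [0,[0,0,-3.5],[0,0,0]]
    - [0,[0,0,-3.5],[0,0,0]]

```text
t: 13.35
eef_pos: [524.1, 392.6, 105.6]
tool_rot: [-0.155, -3.136, 0.003]
ft_force: [0.5, 0.6, 0.8]
gripper_width: 85.5
gripper_force: 0.0
```

```bash
python3 - <<'E'
from ov import *
import p
g=pose(np.array([451,80.2]),.1,[(37.5,-10,0)])[0]; print(g)
p.plan(g[0],g[1],150,np.degrees(.1))
n=pose(np.array([527.9,-382.9]),-.316,[(37.5,-10,0)])[0]; print(n)
E
```

```text
[489.31099036  73.99371147   0.        ]
turn [-0.2 -0.  78.6] | shift before turn axes [  0.32 -32.05  -4.38] | after turn axes [-31.35  -6.64  -4.44] t 13.35 w 85.5 pos [524.1 392.6 105.6] j7 0.67
[ 560.43555714 -404.05862759    0.        ]
```

>>> move_arm:
  moves:
    - [0,[0.03,-3.2,-0.44],[0,0,0]]
    - [0,[0.03,-3.2,-0.44],[0,0,0]]
    - [0,[0.03,-3.2,-0.44],[0,0,0]]
    - [0,[0.03,-3.2,-0.44],[0,0,0]]
    - [0,[0.03,-3.2,-0.44],[0,0,0]]
    - [0,[0.03,-3.2,-0.44],[0,0,0]]
    - [0,[0.03,-3.2,-0.44],[0,0,0]]
    - [0,[0.03,-3.2,-0.44],[0,0,0]]
    - [0,[0.03,-3.2,-0.44],[0,0,0]]
    - [0,[0.03,-3.2,-0.44],[0,0,0]]

```text
t: 14.18
eef_pos: [489.9, 73.5, 150.1]
tool_rot: [0.156, 3.137, -0.0]
ft_force: [-0.1, 0.6, -0.2]
gripper_width: 85.1
gripper_force: 0.0
```

>>> move_arm:
  moves:
    - [0,[0,0,0],[0,0,6.6]]
    - [0,[0,0,0],[0,0,6.6]]
    - [0,[0,0,0],[0,0,6.6]]
    - [0,[0,0,0],[0,0,6.6]]
    - [0,[0,0,0],[0,0,6.6]]
    - [0,[0,0,0],[0,0,6.6]]
    - [0,[0,0,0],[0,0,6.6]]
    - [0,[0,0,0],[0,0,6.6]]
    - [0,[0,0,0],[0,0,6.6]]
    - [0,[0,0,0],[0,0,6.6]]
    - [0,[0,0,0],[0,0,6.6]]
    - [0,[0,0,0],[0,0,6]]

```text
t: 15.18
eef_pos: [490.2, 75.2, 149.8]
tool_rot: [2.114, 2.323, 0.001]
ft_force: [-0.0, 0.2, 0.1]
gripper_width: 85.4
gripper_force: 0.0
```

>>> move_arm:
  moves:
    - [0,[0,0,0],[0,0,0]]

```text
t: 15.27
eef_pos: [490.2, 75.2, 149.7]
tool_rot: [2.113, 2.325, 0.001]
ft_force: [-0.2, 0.5, -0.4]
gripper_width: 85.3
gripper_force: 0.0
```

```bash
python3 p.py 489.3 74 9 5.7;  python3 -c "
from ov import *
ov('wrist','w5',[((451,80.2),.1,[(28.5,-45,22),(46.5,-45,22),(46.5,45,22),(28.5,45,22)]),((451,80.2),.1,[(28.5,20,4),(-46.5,20,4),(-46.5,45,4),(28.5,45,4)]),((451,80.2),.1,[(37.5,-10,22),(33,-10,22)])],1.2)"
```

```text
turn [ 0.  -0.  -0.2] | shift before turn axes [-0.12 -0.11 14.07] | after turn axes [-0.11 -0.1  14.07] t 15.27 w 85.3 pos [490.2  75.2 149.7] j7 -0.0
```

View pics/w5v.png

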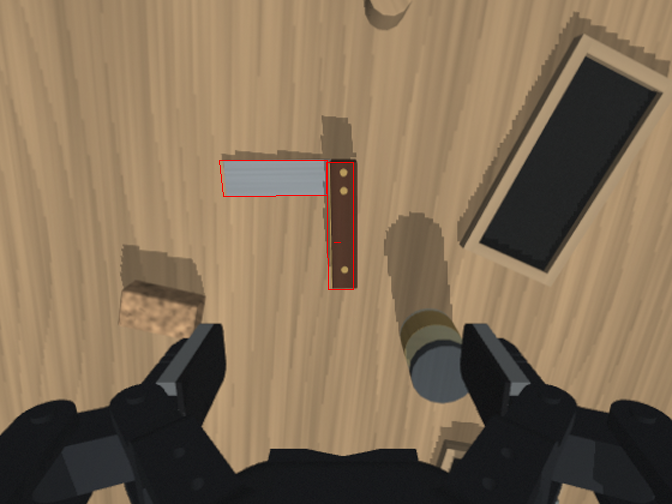

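Square matches its outline (stock at (341,225)). The jar at (440,355) is clear of the finger in plan.

>>> move_arm:
  moves:
    - [0,[-0.1,-0.1,3],[0,0,0]]
    - [0,[0,0,3],[0,0,0]]
    - [0,[0,0,3],[0,0,0]]
    - [0,[0,0,2.5],[0,0,0]]
    - [0,[0,0,1.4],[0,0,0]]
    - [0,[0,0,0.8],[0,0,0]]
    - [0,[0,0,0.4],[0,0,0]]
    - [0,[0,0,0],[0,0,0]]
    - [1,[0,0,0],[0,0,0]]
    - [1,[0,0,0],[0,0,0]]
    - [1,[0,0,0],[0,0,0]]
    - [1,[0,0,0],[0,0,0]]
  squeeze: 50

```text
t: 16.32
eef_pos: [489.7, 74.1, 9.0]
tool_rot: [2.107, 2.329, 0.002]
ft_force: [-0.1, -0.1, -1.3]
gripper_width: 38.5
gripper_force: 0.0
```

>>> move_arm:
  moves:
    - [1,[0,0,0],[0,0,0]]
    - [1,[0,0,0],[0,0,0]]
    - [1,[0,0,0],[0,0,0]]
    - [1,[0,0,0],[0,0,0]]

```text
t: 16.65
eef_pos: [489.8, 74.0, 8.9]
tool_rot: [2.107, 2.329, 0.002]
ft_force: [-0.9, 0.1, 5.4]
gripper_width: 16.3
gripper_force: 49.2
```

```bash
python3 p.py 560.4 -404 155 -18.1
```

```text
turn [ 0.1 -0.  23.8] | shift before turn axes [-48.27   2.29 -14.61] | after turn axes [-43.24  21.57 -14.61] t 16.65 w 16.3 pos [489.8  74.    8.9] j7 0.06
```

>>> move_arm:
  moves:
    - [1,[0,0,-2],[0,0,0]]
    - [1,[0,0,-3],[0,0,0]]
    - [1,[0,0,-3.2],[0,0,0]]
    - [1,[0,0,-3.2],[0,0,0]]
    - [1,[0,0,-3.2],[0,0,0]]
    - [1,[-3.22,0.15,0],[0,0,0]]
    - [1,[-3.22,0.15,0],[0,0,0]]
    - [1,[-3.22,0.15,0],[0,0,0]]
    - [1,[-3.22,0.15,0],[0,0,0]]
    - [1,[-3.22,0.15,0],[0,0,0]]
    - [1,[-3.22,0.15,0],[0,0,0]]
    - [1,[-3.22,0.15,0],[0,0,0]]

```text
t: 17.65
eef_pos: [521.8, -150.8, 154.2]
tool_rot: [-2.107, -2.329, 0.0]
ft_force: [1.4, -1.0, -0.4]
gripper_width: 16.4
gripper_force: 49.5
```

>>> move_arm:
  moves:
    - [1,[-3.22,0.15,0],[0,0,0]]
    - [1,[-3.22,0.15,0],[0,0,0]]
    - [1,[-3.22,0.15,0],[0,0,0]]
    - [1,[-3.22,0.15,0],[0,0,0]]
    - [1,[-3.22,0.15,0],[0,0,0]]
    - [1,[-3.22,0.15,0],[0,0,0]]
    - [1,[-3.22,0.15,0],[0,0,0]]
    - [1,[-3.22,0.15,0],[0,0,0]]
    - [1,[0,0,0],[0,0,5.95]]
    - [1,[0,0,0],[0,0,5.95]]
    - [1,[0,0,0],[0,0,5.95]]
    - [1,[0,0,0],[0,0,5.95]]

```text
t: 18.65
eef_pos: [559.3, -404.4, 153.6]
tool_rot: [-2.547, -1.837, 0.0]
ft_force: [0.1, 0.1, -1.9]
gripper_width: 16.6
gripper_force: 49.4
```

>>> move_arm:
  moves:
    - [1,[0,0,0],[0,0,0]]
    - [1,[0,0,0],[0,0,0]]

```text
t: 18.82
eef_pos: [559.6, -404.0, 153.8]
tool_rot: [-2.539, -1.849, 0.001]
ft_force: [0.9, 0.5, -1.7]
gripper_width: 16.9
gripper_force: 49.5
```

```bash
python3 p.py 560.4 -404 15 -18.1;  python3 -c "
from ov import *
L=[(54.5,53),(54.5,-53),(20.5,-53),(20.5,12),(-54.5,12),(-54.5,53)]
S=[(46.5,45,22),(46.5,-45,22),(28.5,-45,22),(28.5,45,22)];B=[(28.5,20,4),(-46.5,20,4),(-46.5,45,4),(28.5,45,4)]
dz=150.-8.9
ov('wrist','w6',[((527.9,-382.9),-.316,[(*q,11) for q in L]),((527.9,-382.9),-.316,[(x,y,z+dz) for x,y,z in S]),((527.9,-382.9),-.316,[(x,y,z+dz) for x,y,z in B])],1.2)"
```

```text
turn [-0.1  0.   0.2] | shift before turn axes [ 0.03  0.09 13.88] | after turn axes [ 0.03  0.07 13.88] t 18.82 w 16.9 pos [ 559.6 -404.   153.8] j7 0.46
```

View pics/w6v.png

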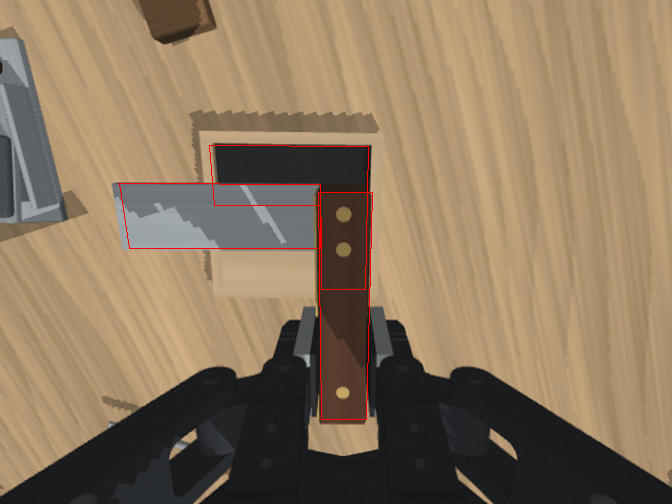

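The square in hand and the recess both match their outlines. I'm lowering it.

>>> move_arm:
  moves:
    - [1,[0,0.08,2.5],[0,0,0]]
    - [1,[0,0,3],[0,0,0]]
    - [1,[0,0,3],[0,0,0]]
    - [1,[0,0,2.2],[0,0,0]]
    - [1,[0,0,1.2],[0,0,0]]
    - [1,[0,0,0.8],[0,0,0]]
    - [1,[0,0,0.5],[0,0,0]]
    - [1,[0,0,0.3],[0,0,0]]
    - [1,[0,0,0.2],[0,0,0]]
    - [1,[0,0,0],[0,0,0]]
    - [1,[0,0,0],[0,0,0]]

```text
t: 19.78
eef_pos: [561.0, -405.0, 18.3]
tool_rot: [2.542, 1.844, 0.001]
ft_force: [0.5, 0.7, -1.4]
gripper_width: 16.6
gripper_force: 49.4
```

```bash
python3 p.py 560.4 -404 14.5 -18.1
```

```text
turn [0.1 0.  0. ] | shift before turn axes [ 0.08 -0.09  0.38] | after turn axes [ 0.08 -0.09  0.38] t 19.78 w 16.6 pos [ 561.  -405.    18.3] j7 0.49
```

>>> move_arm:
  moves:
    - [1,[0.08,-0.05,0.15],[0,0,0]]
    - [1,[0,0,0.15],[0,0,0]]
    - [1,[0,0,0.08],[0,0,0]]
    - [1,[0,0,0],[0,0,0]]
    - [0.55,[0,0,0],[0,0,0]]
    - [0.55,[0,0,0],[0,0,0]]
    - [0.55,[0,0,0],[0,0,0]]
    - [0.55,[0,0,0],[0,0,0]]
    - [0.55,[0,0,-0.5],[0,0,0]]
    - [0.55,[0,0,-2],[0,0,0]]
    - [0,[0,0,-3.5],[0,0,0]]
    - [0,[0,0,-3.5],[0,0,0]]

```text
t: 20.78
eef_pos: [559.5, -403.2, 108.6]
tool_rot: [-2.541, -1.843, 0.002]
ft_force: [0.5, -0.8, 0.2]
gripper_width: 61.6
gripper_force: 0.0
```

```bash
python3 p.py 362.1 -268 170 -15.9
```

```text
turn [-0.2 -0.  -2.2] | shift before turn axes [  6.73 -22.98  -6.07] | after turn axes [  7.6  -22.69  -6.14] t 20.78 w 61.6 pos [ 559.5 -403.2  108.6] j7 0.47
```

>>> move_arm:
  moves:
    - [0,[0.84,-2.88,-0.76],[0,0,0]]
    - [0,[0.84,-2.88,-0.76],[0,0,0]]
    - [0,[0.84,-2.88,-0.76],[0,0,0]]
    - [0,[0.84,-2.88,-0.76],[0,0,0]]
    - [0,[0.84,-2.88,-0.76],[0,0,0]]
    - [0,[0.84,-2.88,-0.76],[0,0,0]]
    - [0,[0.84,-2.88,-0.76],[0,0,0]]
    - [0,[0.84,-2.88,-0.76],[0,0,0]]
    - [0,[0,0,0],[0,0,-2.2]]
    - [0,[0,0,0],[0,0,0]]

```text
t: 21.62
eef_pos: [361.4, -267.9, 170.5]
tool_rot: [2.505, 1.894, 0.002]
ft_force: [0.1, 0.6, 0.3]
gripper_width: 85.2
gripper_force: 0.0
```

```bash
python3 p.py 362.1 -268 7 -15.9;  python3 -c "
from ov import *
o=(362.1,-268);a=1.294
ov('wrist','w7',[(o,a,r(120,42,0)),(o,a,[(31,21,28),(31,-21,28),(-47,-21,28),(-47,21,28)]),(o,a,[(45,0,37),(47,0,37),(45,2,37)])],1.4)"
```

```text
turn [ 0.1 -0.   0.1] | shift before turn axes [ 0.    0.04 16.35] | after turn axes [ 0.    0.07 16.35] t 21.62 w 85.2 pos [ 361.4 -267.9  170.5] j7 0.48
```

View pics/w7v.png

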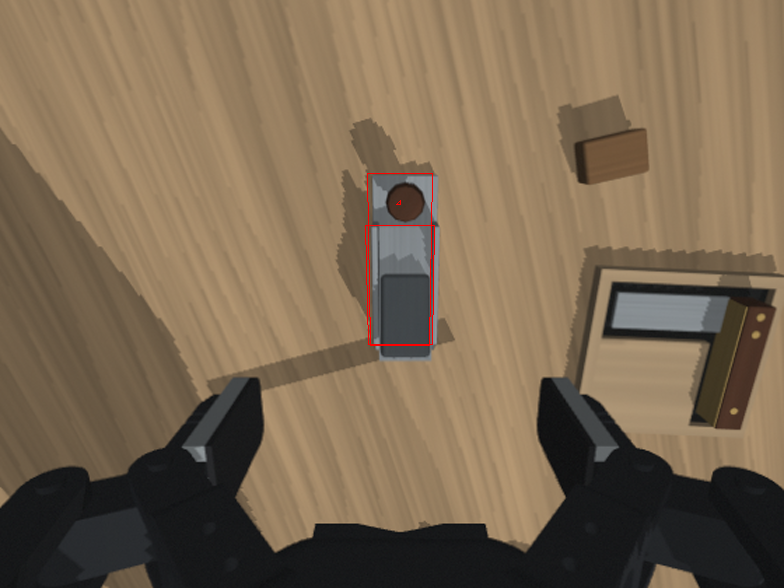

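Square is seated in its board (690,350). The plane lies about 3 mm to the image right of prediction (sole edges 372 to 437). I'm correcting and going down.

>>> move_arm:
  moves:
    - [0,[0,0.35,3],[0,0,0]]
    - [0,[0,0,3.3],[0,0,0]]
    - [0,[0,0,3.3],[0,0,0]]
    - [0,[0,0,3.3],[0,0,0]]
    - [0,[0,0,2],[0,0,0]]
    - [0,[0,0,0.9],[0,0,0]]
    - [0,[0,0,0.5],[0,0,0]]
    - [0,[0,0,0],[0,0,0]]
    - [1,[0,0,0],[0,0,0]]
    - [1,[0,0,0],[0,0,0]]
    - [1,[0,0,0],[0,0,0]]
    - [1,[0,0,0],[0,0,0]]
  squeeze: 80

```text
t: 22.67
eef_pos: [365.5, -269.3, 7.5]
tool_rot: [2.506, 1.893, 0.001]
ft_force: [-2.6, 2.9, 17.4]
gripper_width: 40.3
gripper_force: 79.4
```

>>> move_arm:
  moves:
    - [1,[0,0,0],[0,0,0]]
    - [1,[0,0,0],[0,0,0]]

```text
t: 22.83
eef_pos: [365.5, -269.4, 7.5]
tool_rot: [2.506, 1.893, 0.001]
ft_force: [-1.9, 0.9, 10.7]
gripper_width: 40.3
gripper_force: 80.7
```

```bash
python3 p.py 635.6 133.8 160 -18.55
```

```text
turn [0.1 0.  2.7] | shift before turn axes [ 46.17  14.96 -15.23] | after turn axes [ 46.81  12.78 -15.25] t 22.83 w 40.3 pos [ 365.5 -269.4    7.5] j7 0.62
```

>>> move_arm:
  moves:
    - [1,[0,0,-2],[0,0,0]]
    - [1,[0,0,-3.2],[0,0,0]]
    - [1,[0,0,-3.4],[0,0,0]]
    - [1,[0,0,-3.4],[0,0,0]]
    - [1,[0,0,-3.2],[0,0,0]]
    - [1,[3.08,1.0,0],[0,0,0]]
    - [1,[3.08,1.0,0],[0,0,0]]
    - [1,[3.08,1.0,0],[0,0,0]]
    - [1,[3.08,1.0,0],[0,0,0]]
    - [1,[3.08,1.0,0],[0,0,0]]
    - [1,[3.08,1.0,0],[0,0,0]]
    - [1,[3.08,1.0,0],[0,0,0]]

```text
t: 23.83
eef_pos: [491.7, -79.3, 158.3]
tool_rot: [-2.506, -1.893, 0.001]
ft_force: [0.2, -0.4, -6.1]
gripper_width: 40.4
gripper_force: 84.8
```

>>> move_arm:
  moves:
    - [1,[3.08,1.0,0],[0,0,0]]
    - [1,[3.08,1.0,0],[0,0,0]]
    - [1,[3.08,1.0,0],[0,0,0]]
    - [1,[3.08,1.0,0],[0,0,0]]
    - [1,[3.08,1.0,0],[0,0,0]]
    - [1,[3.08,1.0,0],[0,0,0]]
    - [1,[3.08,1.0,0],[0,0,0]]
    - [1,[3.08,1.0,0],[0,0,0]]
    - [1,[0,0,0],[0,0,2.7]]
    - [1,[0,0,0],[0,0,0]]
    - [1,[0,0,0],[0,0,0]]

```text
t: 24.75
eef_pos: [635.2, 133.6, 157.5]
tool_rot: [-2.55, -1.835, 0.004]
ft_force: [-0.3, -1.2, -5.6]
gripper_width: 40.7
gripper_force: 84.8
```

```bash
python3 p.py 635.6 133.8 13.2 -18.55;  python3 -c "
from ov import *
o=(635.6,133.8);a=1.247;d=150
ov('wrist','w8',[(o,a,r(136,58,11)),(o,a,r(152,74,11)),(o,a,[(31,21,28+d),(31,-21,28+d),(-47,-21,28+d),(-47,21,28+d)])],1.3)"
```

```text
turn [-0.1  0.1  0. ] | shift before turn axes [ 0.06  0.06 14.43] | after turn axes [ 0.03  0.04 14.43] t 24.75 w 40.7 pos [635.2 133.6 157.5] j7 -0.39
```

View pics/w8v.png

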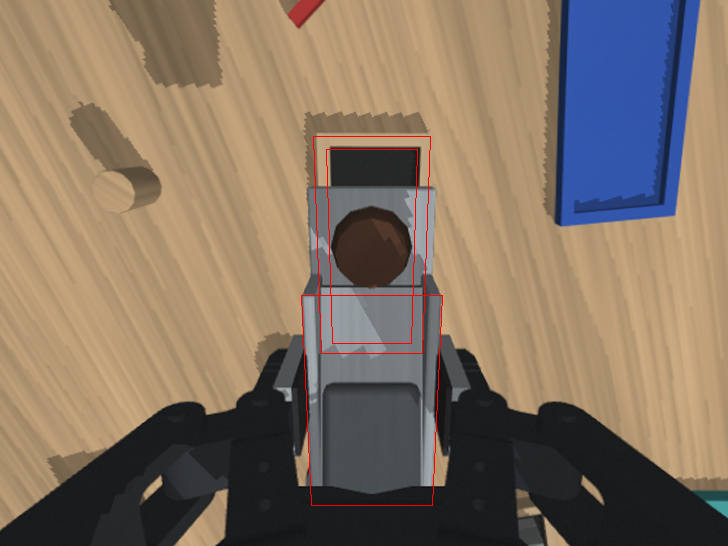

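nest_plane (plain plywood, dark recess at (374,165)) matches. The plane sits about 2 mm forward in the hand, so I'm shifting back slightly and lowering.

>>> move_arm:
  moves:
    - [1,[-0.12,0.05,2.5],[0,0,0]]
    - [1,[0,0,3],[0,0,0]]
    - [1,[0,0,3],[0,0,0]]
    - [1,[0,0,2.3],[0,0,0]]
    - [1,[0,0,1.3],[0,0,0]]
    - [1,[0,0,0.8],[0,0,0]]
    - [1,[0,0,0.5],[0,0,0]]
    - [1,[0,0,0.3],[0,0,0]]
    - [1,[0,0,0.2],[0,0,0]]
    - [1,[0,0,0],[0,0,0]]
    - [1,[0,0,0],[0,0,0]]

```text
t: 25.72
eef_pos: [636.8, 132.7, 20.2]
tool_rot: [2.55, 1.833, 0.002]
ft_force: [-0.3, 0.0, -4.8]
gripper_width: 40.1
gripper_force: 84.6
```

```bash
python3 p.py 635.6 132.5 13.2 -18.55
```

```text
turn [ 0.1 -0.  -0. ] | shift before turn axes [-0.06 -0.11  0.7 ] | after turn axes [-0.06 -0.11  0.7 ] t 25.72 w 40.1 pos [636.8 132.7  20.2] j7 -0.34
```

>>> move_arm:
  moves:
    - [1,[-0.05,-0.05,0.2],[0,0,0]]
    - [1,[0,0,0.2],[0,0,0]]
    - [1,[0,0,0.15],[0,0,0]]
    - [1,[0,0,0.1],[0,0,0]]
    - [1,[0,0,0.05],[0,0,0]]
    - [1,[0,0,0],[0,0,0]]
    - [1,[0,0,0],[0,0,0]]

```text
t: 26.3
eef_pos: [635.6, 132.4, 12.7]
tool_rot: [-2.551, -1.834, -0.0]
ft_force: [-2.5, 0.0, 2.0]
gripper_width: 40.6
gripper_force: 85.5
```

>>> move_arm:
  moves:
    - [0.3,[0,0,0],[0,0,0]]
    - [0.3,[0,0,0],[0,0,0]]
    - [0.3,[0,0,0],[0,0,0]]
    - [0.3,[0,0,0],[0,0,0]]
    - [0.3,[0,0,-0.5],[0,0,0]]
    - [0.3,[0,0,-2],[0,0,0]]
    - [0.1,[0,0,-3.5],[0,0,0]]
    - [0,[0,0,-3.5],[0,0,0]]
    - [0,[0,0,-3.5],[0,0,0]]
    - [0,[0,0,-3.5],[0,0,0]]

```text
t: 27.13
eef_pos: [635.6, 132.2, 179.5]
tool_rot: [2.551, 1.833, 0.0]
ft_force: [0.2, 1.0, -1.0]
gripper_width: 85.7
gripper_force: 0.0
```

>>> move_arm:
  moves:
    - [0,[3,0,-2],[0,0,0]]
    - [0,[3.5,0,-1],[0,0,0]]
    - [0,[3.5,0,0],[0,0,0]]
    - [0,[3.5,0,0],[0,0,0]]
    - [0,[3.5,0,0],[0,0,0]]
    - [0,[3.5,0,0],[0,0,0]]
    - [0,[3.5,0,0],[0,0,0]]
    - [0,[3.5,0,0],[0,0,0]]
    - [0,[0,0,0],[0,0,0]]

```text
t: 27.88
eef_pos: [721.8, 402.1, 204.3]
tool_rot: [-2.54, -1.841, -0.0]
ft_force: [-1.0, 1.5, -1.9]
gripper_width: 85.2
gripper_force: 0.0
```

```bash
python3 -c "
from ov import *
L=[(54.5,53,11),(54.5,-53,11),(20.5,-53,11),(20.5,12,11),(-54.5,12,11),(-54.5,53,11)]
ov('top','t9',[],1); crop('t9','t9c',120,150,500,320,2.1)
ov('scene','s9',[],1); crop('s9','s9c',140,110,460,310,2.5)"
```

```text
(no output)
```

View pics/t9c.png

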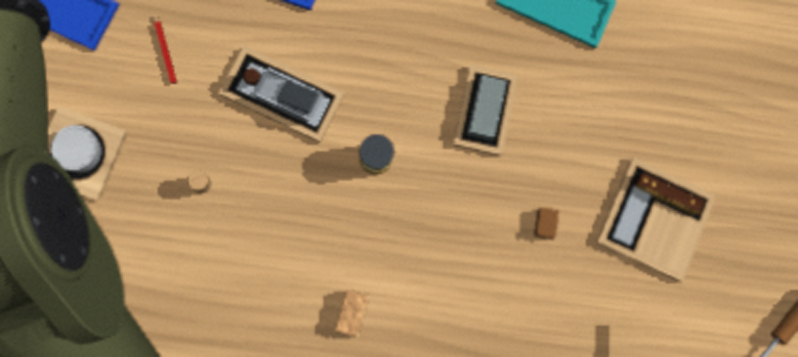

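View pics/s9c.png

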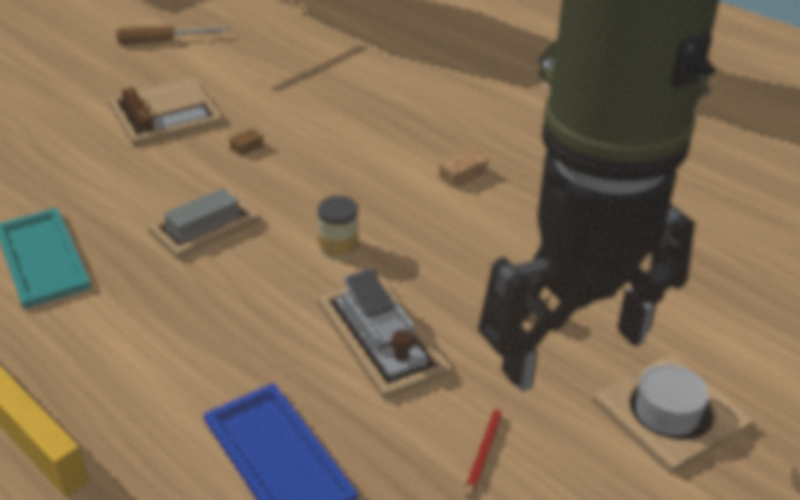

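Both pictures show all four things lying flat in their own recesses: plane (283,93), stone (487,108), tin (77,152) and square (655,205) in the top crop. The jar at (376,153) is still standing in its place.

```bash
python3 -c "
from h import *
print(ctrl.finish_job())"
```

```text
the job is handed in; nothing more can be done
None
```

I handed the job in at about 28 s: the plane, stone, tin and square each lie flat in their own board and the jar stands in its place, judging by the final pictures, as the hand-in call returned no verdict.

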